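Build the sieve stack on the shaker

ROBOT

A 6-joint arm with a two-finger parallel gripper is mounted at the origin on a cart in front of the work surface, level with it; the furniture and walls round the work are solid. World frame = base frame: x ahead of the robot, y to its left, z up, the work surface at z = 0. Lengths are in mm, angles in rad, forces in N, time in s.
With the tool pointing down it reaches from about 275 to 1000 mm from the base axis. Payload 8.4 kg.
Tool frame: the origin (TCP) lies midway between the tips of the shut fingers; the grasp point (between the pads) lies 19 mm behind it (r.grip_point_offset is the distance from the TCP to the grasp point, in mm); z points along the fingers, y is the line along which they close (so a half turn about z gives the same grasp; the last joint's range is limited). The gripper opens to 85 mm and grips with 20 to 120 N. Pads are 22 mm wide; open, the fingers measure 114 mm over their backs; the gripper's body (76 mm by 85 mm) begins 54 mm behind the grasp point. The pads swing forward as they close: fully open they stand 13 mm farther back than shut.
Start: joints at [-1.272, 0.353, 1.633, -0, 1.155, -0.002], TCP at [185.176, -596.94, 211.181] pointing down, gripper open.
Joint ranges: [-2.63, 2.63], [-0.92, 2.1], [0.06, 2.66], [-1.3, 4.44], [0, 2.69], [-3.02, 3.02]. Speed limits (rad/s): [2.22, 2.22, 2.79, 3.14, 3.14, 3.14].

INTERFACE

Orientations are given as [roll, pitch, yaw] about the fixed x, y, z axes, in that order (R = Rz(yaw) Ry(pitch) Rx(roll)).
In Python, from rig import r gives the robot as it stands. The module is installed in compiled form; this text tells all that it offers.
- The arm moves only by the shell command python3 -m creep 'ROWS' [FORCE]. ROWS is text: rows parted by semicolons, each of 7 numbers parted by spaces: the turn, a rotation vector about the tool's x, y, z in degrees, then the shift along the tool's x, y, z in m, then the closure in counts, from 0 (fully open) to 255 (shut). A call has 1 to 8 rows; each row is the pose to reach, as a shift and turn from the pose commanded when the call began, along the tool's axes at that moment; what a row does not reach only later rows make up. A row lasts 1/8 s, in which the tool goes at most 62.5 mm and 10.7 degrees, less where a joint would pass 70% of its speed; a pose out of reach is approached as far as the arm can. A call with a gripper value outside its range is refused whole. The fingers move at their own pace and stop on an object; FORCE is the grip in N (left out, the last holds). Time passes only in rows, so rows that repeat a pose let the fingers close. It gives the time, the measured TCP pose, the force, the opening and the grip force at its end, in the units of the state.
- r.sense(): the state, without advancing time (a new reading comes with each control period).
- r.grab_frame(name): name is "scene" or "side" or "wrist"; returns a dict with "img" (420x560x3 uint8, red, green, blue), "range_z" (420x560 float32, mm along the optical axis (not along the pixel's ray), 0 where there is no reading), "K" (3x3 intrinsics, pixels), "world_from_camera" (4x4, takes a point from camera to world coordinates). Camera axes: x right, y up, looking along -z (the intrinsics and any distortion apply to the point x, -y, -z); pixel columns grow to the right and rows downward; lengths in mm; the calibration is good to about 2 mm. A picture is of the moment at which its call begins.
- r.sign_off(): hands the job in; it is judged then, once.
The state is a dict: "clock": time; "qpos": joint angles; "qvel": joint speeds; "joint_efforts": joint torques, N m; "eef_pos": TCP position; "tcp_rot": TCP orientation; "contact_force": force on the tool from outside, world axes, zero at the start; "wrist_torque": the same for the moment, N m; "opening": opening from 0.0 (shut) to 1.0 (fully open); "grasp_force": force on a finger pad.
Only numpy, scipy, OpenCV 4.12 (cv2) and the standard library are available. Lean on these libraries where they do the work, as an engineer would, in place of code of your own. Each camera call takes 0.05 s, during which the arm holds its last target. There are 200 camera calls.

TASK

Build the sieve stack on the small shaker for the next insect sample: from the bottom up and one piece at a time, seat the solid-bottomed pan in the shaker's round collar, nest the fine sieve in the pan, the medium sieve in the fine one and the coarse sieve in the medium one, and close the stack with the knobbed lid. Every piece must sit level and fully home on the one below; never tip one over, and leave the glass bowl of pins, the small white box and the brown-lidded jar where they stand.

Things in the scene. Friction and masses are not known exactly. Their poses are not given: they have to be found in the camera images.
- shaker_collar (a point): White bench-top sieve shaker, 108 x 108 mm, fixed; on its top a round plate (92 mm across, 52 mm above the bench) with an upright steel collar, 62 mm outside, 57 mm bore, 10 mm deep. The skirt of the pan goes in, its shoulder rests on the rim; a piece let go within 4 mm of the axis slides home by its taper. Point: centre of the collar's rim, 62 mm above the bench; z up
- pan_centre (a point): Pan, steel, solid bright bottom, the lowest of the four open pieces. Loose, open side up; 30 mm tall: 8 mm tapered skirt (46 to 54 mm across), then a shoulder and a plain round wall, 62 mm outside, 57 mm bore, 22 mm from shoulder to rim. Seated, its shoulder rests on the collar's rim. Point: its centre, 15 mm above its underside; z up along its axis
- fine_sieve_centre (a point): Fine sieve, steel, gauze so dense that it looks like a dull dark grey sheet. Loose, open side up; 36 mm tall: 8 mm tapered skirt (46 to 54 mm across), then a shoulder and a plain round wall, 62 mm outside, 57 mm bore, 28 mm from shoulder to rim. Nested, its shoulder rests on the rim of the pan. Point: its centre, 18 mm above its underside; z up along its axis
- medium_sieve_centre (a point): Medium sieve, steel, wire cloth of 6 mm pitch, a net of small squares. Loose, open side up; 44 mm tall: 8 mm tapered skirt (46 to 54 mm across), then a shoulder and a plain round wall, 62 mm outside, 57 mm bore, 36 mm from shoulder to rim. Nested, its shoulder rests on the rim of the fine sieve. Point: its centre, 22 mm above its underside; z up along its axis
- coarse_sieve_centre (a point): Coarse sieve, steel, the tallest, a few thick wires 14 mm apart. Loose, open side up; 52 mm tall: 8 mm tapered skirt (46 to 54 mm across), then a shoulder and a plain round wall, 62 mm outside, 57 mm bore, 44 mm from shoulder to rim. Nested, its shoulder rests on the rim of the medium sieve. Point: its centre, 26 mm above its underside; z up along its axis
- sieve_lid_knob (a point): Lid: closed steel disc, 62 mm across, 4 mm thick, over the same 8 mm tapered skirt, with an upright black knob (16 mm diameter, 22 mm high) on its centre. Loose, knob up. Seated, the disc's underside rests on the rim of the coarse sieve. Point: middle of the knob, on the axis, 23 mm above the lid's underside, 15 mm above the disc's underside; z up
- pin_bowl_centre (a point): Bystander: glass bowl of black insect pins, 107 mm across, 66 mm high, loose; the point is its centre, half-way up. To be left alone
- vent_box_centre (a point): Bystander: small white box with a mesh window in its lid, 38 mm cube, loose; the point is its centre. To be left alone
- jar_brown_centre (a point): Bystander: clear specimen jar with a brown screw lid, 68 mm across, 82 mm high, loose; the point is its centre, half-way up. To be left alone

How it is judged:
By the outcome, as a careful person would: the job done as asked, in the order asked, and still so for the second after the job is handed in, with the robot touching nothing.
It also fails if it takes over 109 s, if anything falls off the work surface, if the arm or the gripper's body presses on something with over 40 N, if the wrist force passes 120 N, or if a joint passes its speed limit or range.

## Working session

There is one attempt and no reset: what is moved stays moved. The work goes in short steps, Python scripts to look and compute and a shell command to move; the robot and the scene stay as the last step left them, time stands still between calls to the robot, and variables do not carry over. Pictures are saved under pics/ and viewed, at most 18 in all, crops included, and the job is handed in when it is done.

```bash
mkdir -p pics; cat > h.py <<'E'
import numpy as np, cv2
from rig import r
def shot(n,f=None):
    d=r.grab_frame(n)
    if f: cv2.imwrite('pics/'+f,d['img'][:,:,::-1])
    return d
def cloud(d):
    K=d['K'];z=d['range_z'];v,u=np.mgrid[0:z.shape[0],0:z.shape[1]]
    p=np.stack([(u-K[0,2])/K[0,0]*z,-(v-K[1,2])/K[1,1]*z,-z,np.ones_like(z)],-1)
    return (p@d['world_from_camera'].T)[...,:3]
E
python3 - <<'E'
from h import *
s=r.sense();print({k:np.round(v,3) for k,v in s.items()})
for n in ['scene','side','wrist']:
    d=shot(n,n+'0.png');print(n,d['K'].round(1).tolist(),d['world_from_camera'].round(3).tolist())
    np.savez(n+'0.npz',**d)
E
```

```text
{'clock': np.float64(0.0), 'qpos': array([-1.272,  0.354,  1.634,  0.   ,  1.155, -0.002]), 'qvel': array([ 0.   , -0.001,  0.001,  0.001, -0.001, -0.001]), 'joint_efforts': array([-0.0000e+00, -6.0525e+01, -3.4207e+01, -0.0000e+00,  9.0000e-03,
       -0.0000e+00]), 'eef_pos': array([ 185.006, -596.456,  210.457]), 'tcp_rot': array([-3.14 , -0.   ,  0.301]), 'contact_force': array([-0.509, -0.032, -0.171]), 'wrist_torque': array([-0.023,  0.034, -0.038]), 'grasp_force': np.float64(0.0), 'opening': np.float64(1.001)}
scene [[384.4, 0.0, 282.9], [0.0, 384.4, 208.4], [0.0, 0.0, 1.0]] [[-0.694, 0.472, -0.544, 111.065], [-0.72, -0.44, 0.538, 435.54], [0.015, 0.764, 0.645, 676.309], [0.0, 0.0, 0.0, 1.0]]
side [[399.2, 0.0, 278.3], [0.0, 399.2, 208.9], [0.0, 0.0, 1.0]] [[-0.909, 0.175, -0.377, 165.589], [-0.416, -0.406, 0.814, 908.067], [-0.011, 0.897, 0.443, 614.808], [0.0, 0.0, 0.0, 1.0]]
wrist [[299.7, 0.0, 276.5], [0.0, 299.7, 210.5], [0.0, 0.0, 1.0]] [[0.296, 0.922, 0.25, 248.416], [-0.955, 0.287, 0.076, -575.739], [-0.002, -0.261, 0.965, 373.345], [0.0, 0.0, 0.0, 1.0]]
```

View pics/scene0.png

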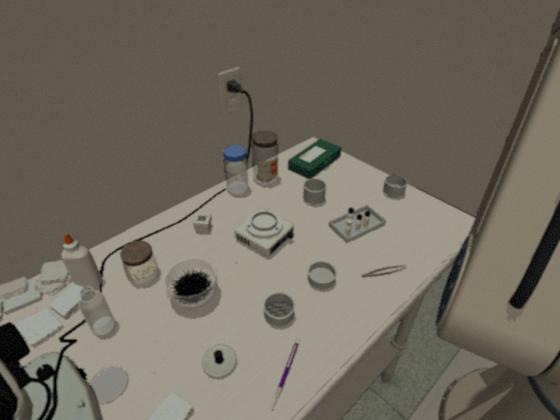

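View pics/side0.png

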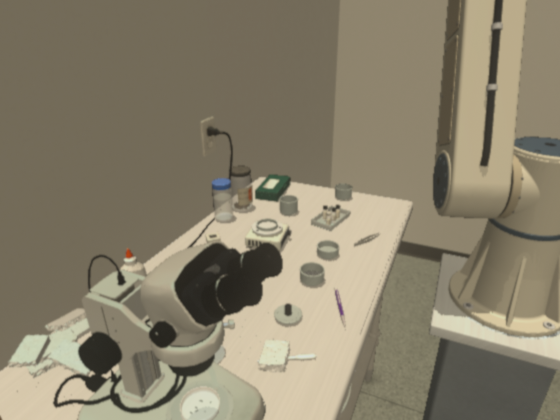

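The scene view shows four open pieces at (280,309), (321,275), (315,191) and (395,186). The lid is at (219,361), the collar at (264,222), the bowl at (191,287), the box at (202,222) and the brown-lidded jar at (139,262).

```bash
python3 - <<'E'
from h import *
d=dict(np.load('scene0.npz'));P=cloud(d);im=d['img']
out=[]
for n,(u,v) in dict(A=(280,309),B=(321,275),C=(315,191),D=(395,186),lid=(219,361),collar=(264,222),bowl=(191,287),box=(202,222),jar=(139,262)).items():
    h=30 if n in('collar','bowl','jar') else 24
    p=P[v-h:v+h,u-h:u+h].reshape(-1,3)
    if n=='collar': q=p[(p[:,2]>57)&(p[:,2]<75)]
    else:
        q=p[(p[:,2]>12 if n!='lid' else p[:,2]>6)&(p[:,2]<120)]
    top=np.percentile(q[:,2],95)
    t=q[q[:,2]>top-6] if n!='lid' else q[q[:,2]<18]
    (x,y),rad=cv2.minEnclosingCircle(t[:,:2].astype(np.float32))
    print(n,'top',top.round(1),'c',round(x,1),round(y,1),'r',round(rad,1),len(t),'table',np.percentile(p[:,2],[2,20]).round(1))
    if n in 'ABCD':
        out.append(cv2.resize(im[v-24:v+24,u-24:u+24],(300,300),interpolation=cv2.INTER_CUBIC))
cv2.imwrite('pics/abcd.png',np.vstack([np.hstack(out[:2]),np.hstack(out[2:])])[:,:,::-1])
E
```

```text
A top 35.5 c 444.0 114.3 r 32.4 195 table [-3.4 -1.8]
B top 29.6 c 445.1 -18.0 r 33.1 163 table [-3.6 -2. ]
C top 50.9 c 653.9 -217.5 r 34.0 112 table [-3.3 -1.7]
D top 43.1 c 517.6 -410.8 r 33.3 104 table [-697.8 -461.3]
lid top 31.4 c 444.6 263.4 r 32.6 805 table [-3.5 -1.9]
collar top 62.0 c 633.9 -15.3 r 31.9 95 table [-3.2 -1.5]
bowl top 64.0 c 602.2 212.7 r 54.0 422 table [-3.1 -1.2]
box top 38.0 c 762.8 77.8 r 25.4 164 table [-3.6 -2. ]
jar top 81.5 c 726.8 263.6 r 32.3 553 table [-3.5 -1.7]
```

View pics/abcd.png

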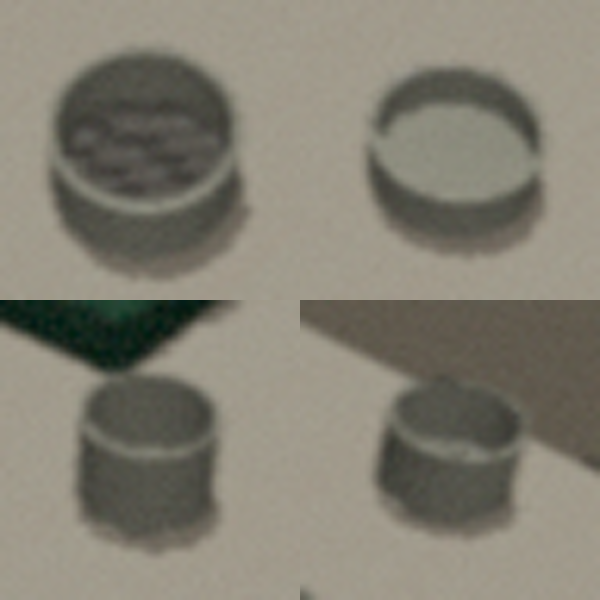

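View pics/wrist0.png

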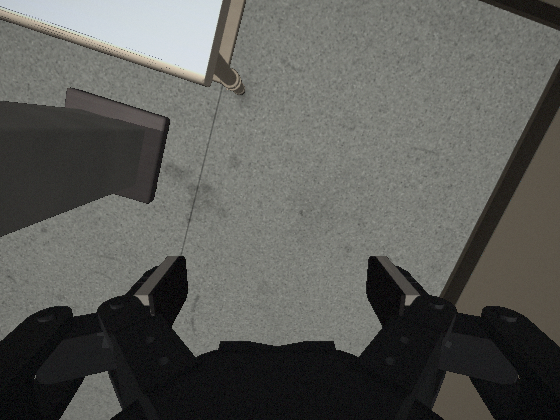

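Rim heights identify the pieces: B is the pan (30 mm), A the fine sieve (36, dark grey sheet), D the medium (44) and C the coarse (52). The wrist view only shows the floor beside the table. I'll go above the pan with yaw 0.

```bash
cat > w.py <<'E'
# usage: w.py x y top [cam] [png]: circle of rim near x,y at height top; delta from TCP in tool axes (m)
import sys
from h import *
from scipy.optimize import least_squares
from scipy.spatial.transform import Rotation as Ro
x,y,top=map(float,sys.argv[1:4]); cam=sys.argv[4] if len(sys.argv)>4 else 'wrist'
d=shot(cam,sys.argv[5] if len(sys.argv)>5 else None);P=cloud(d).reshape(-1,3);s=r.sense()
near=np.hypot(P[:,0]-x,P[:,1]-y)<45
t=P[near&(abs(P[:,2]-top)<4)]
f=least_squares(lambda q:np.hypot(t[:,0]-q[0],t[:,1]-q[1])-29.8,[x,y],loss='soft_l1').x
e=np.hypot(t[:,0]-f[0],t[:,1]-f[1])
print('circle',f.round(1),'n',len(t),'radii',np.percentile(e,[5,50,95]).round(1),'z95',np.percentile(t[:,2],95).round(1))
T=s['eef_pos'];R=Ro.from_euler('xyz',s['tcp_rot'])
print('clock',round(float(s['clock']),2),'TCP',T.round(1),'rot',s['tcp_rot'].round(4),'tool delta m',(R.inv().apply([f[0]-T[0],f[1]-T[1],0])/1000).round(4))
E
python3 -m creep '0 0 8 .052 -.06 0 0;0 0 17.25 .105 -.12 0 0;0 0 17.25 .157 -.178 0 0;0 0 17.25 .21 -.238 0 0;0 0 17.25 .262 -.297 0 0;0 0 17.25 .315 -.357 0 0;0 0 17.25 .367 -.416 0 0;0 0 17.25 .42 -.476 0 0' 40
python3 -c "
from h import *;s=r.sense();print(s['eef_pos'],s['tcp_rot'],s['clock'])"
```

```text
clock: 1.15
eef_pos: [390.5, -139.0, 211.4]
tcp_rot: [3.141, -0.001, -0.001]
contact_force: [1.7, -1.1, -0.7]
opening: 0.999
grasp_force: 0.0
[ 390.53054452 -138.9922431   211.37959501] [ 3.14130278e+00 -7.55659307e-04 -5.87181911e-04] 1.15
```

```bash
python3 -m creep '0 0 0 .027 -.060 0 0;0 0 0 .055 -.121 0 0;0 0 0 .055 -.121 0 0;0 0 0 .055 -.121 0 0'
python3 w.py 445 -18 30 wrist w1.png
```

```text
clock: 1.65
eef_pos: [444.8, -19.6, 210.9]
tcp_rot: [3.141, 0.001, 0.002]
contact_force: [-0.0, -0.3, -0.2]
opening: 0.998
grasp_force: 0.0
circle [444.8 -15.7] n 478 radii [28.5 29.9 31.4] z95 31.3
clock 1.7 TCP [444.5 -20.3 210.9] rot [3.1412e+00 8.0000e-04 1.0000e-04] tool delta m [ 0.0003 -0.0046 -0.    ]
```

View pics/w1.png

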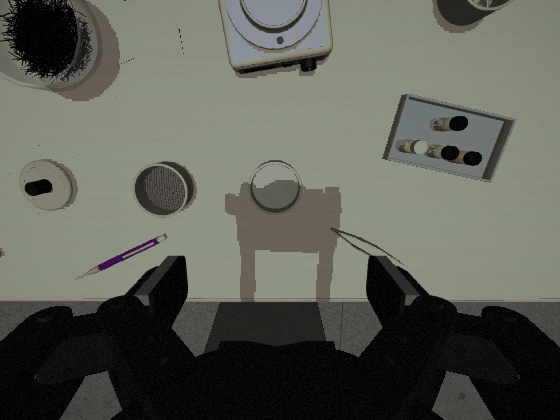

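The pan is at (275,187), bright-bottomed and clear of neighbours. The sieve at (164,189) shows a mesh texture, so I'll check it close up later.

```bash
python3 -m creep '0 0 0 0 -.0045 .06 0;0 0 0 0 -.0045 .12 0;0 0 0 0 -.0045 .17 0;0 0 0 0 -.0045 .206 0;0 0 0 0 -.0045 .206 0;0 0 0 0 -.0045 .206 255;0 0 0 0 -.0045 .206 255;0 0 0 0 -.0045 .206 255' 40
python3 -m creep '0 0 0 0 0 0 255;0 0 0 0 0 0 255;0 0 0 0 0 0 255'
```

```text
clock: 2.7
eef_pos: [448.1, -14.1, 8.2]
tcp_rot: [-3.139, -0.006, -0.003]
contact_force: [-1.5, 23.7, 40.0]
opening: 0.378
grasp_force: 20.0
clock: 3.08
eef_pos: [450.1, -13.8, 8.9]
tcp_rot: [-3.14, -0.01, -0.002]
contact_force: [0.3, 16.3, 30.4]
opening: 0.002
grasp_force: 15.2
```

```bash
python3 -c "
from h import *
shot('wrist','w2.png')"
```

```text
(no output)
```

View pics/w2.png

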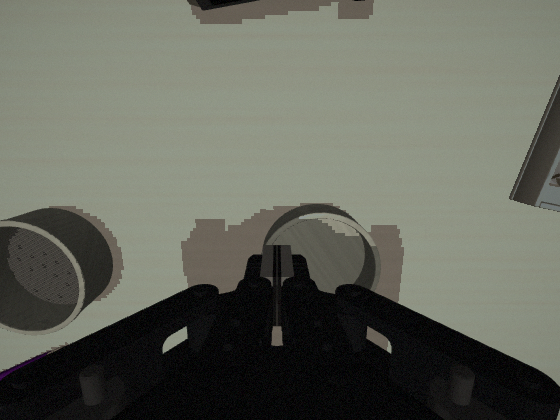

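The arm was still descending when the fingers began closing, so they shut inside the pan and pushed it aside. It is still upright, now around (322,255). I'll unload gently first.

```bash
python3 -m creep '0 0 0 0 0 -.002 255;0 0 0 0 0 -.005 255;0 0 0 0 0 -.005 255;0 0 0 0 0 -.005 255'
```

```text
clock: 3.62
eef_pos: [444.8, -15.4, 10.2]
tcp_rot: [3.142, 0.0, -0.0]
contact_force: [-0.5, 1.3, 0.4]
opening: -0.003
grasp_force: 0.0
```

Unloaded. Now I'll lift clear, open and re-measure.

```bash
python3 -m creep '0 0 0 0 0 -.02 255;0 0 0 0 0 -.05 255;0 0 0 0 0 -.1 0;0 0 0 0 0 -.15 0;0 0 0 0 .02 -.15 0;0 0 0 0 .02 -.15 0;0 0 0 0 .02 -.15 0'
python3 w.py 445 -37 30 wrist w3.png;python3 w.py 444 114 35 wrist
```

```text
clock: 4.5
eef_pos: [444.3, -35.1, 159.5]
tcp_rot: [-3.141, 0.002, -0.001]
contact_force: [-0.1, 0.3, -0.1]
opening: 0.997
grasp_force: 0.0
circle [445.7 -34.3] n 651 radii [28.5 29.8 31.4] z95 31.3
clock 4.55 TCP [444.4 -35.  159.4] rot [-3.1413e+00  1.8000e-03 -5.0000e-04] tool delta m [ 0.0014 -0.0006 -0.    ]
circle [443.3 115.2] n 851 radii [28.5 29.8 31.6] z95 37.2
clock 4.6 TCP [444.5 -35.  159.4] rot [-3.1413e+00  1.7000e-03 -3.0000e-04] tool delta m [-0.0012 -0.1502  0.    ]
```

View pics/w3.png

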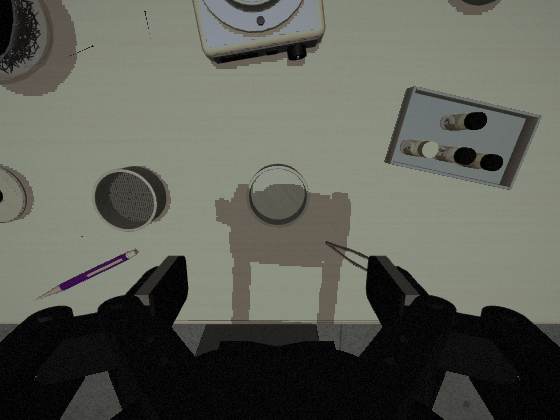

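Pan is upright at (277,193), well away from the tweezers. I'll descend, check the pose, then close.

```bash
python3 -m creep '0 0 0 .001 -.0005 .05 0;0 0 0 .001 -.0005 .09 0;0 0 0 .001 -.0005 .12 0;0 0 0 .001 -.0005 .145 0;0 0 0 .001 -.0005 .1545 0;0 0 0 .001 -.0005 .1545 0'
```

```text
clock: 5.35
eef_pos: [445.6, -34.6, 5.3]
tcp_rot: [-3.141, 0.002, -0.0]
contact_force: [-0.1, -0.1, 0.9]
opening: 1.001
grasp_force: 0.0
```

```bash
python3 -m creep '0 0 0 0 0 0 255;0 0 0 0 0 0 255;0 0 0 0 0 0 255;0 0 0 0 0 0 255' 40
```

```text
clock: 5.85
eef_pos: [450.3, -32.8, 9.1]
tcp_rot: [-3.139, -0.008, -0.003]
contact_force: [-0.4, 23.0, 39.9]
opening: 0.147
grasp_force: 19.9
```

```bash
python3 -c "
from h import *
a=shot('wrist')['img'][150:330,130:430];b=shot('side')['img'][180:300,260:410]
c=np.vstack([cv2.resize(a,(500,300)),cv2.resize(b,(500,300))]);cv2.imwrite('pics/c4.png',c[:,:,::-1])"
```

```text
(no output)
```

View pics/c4.png

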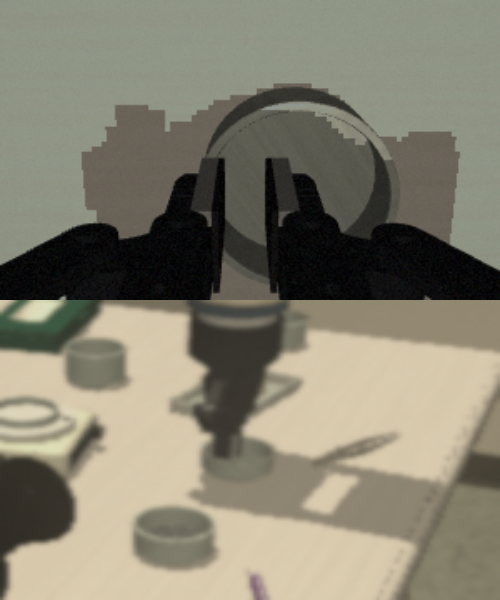

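Both fingers are inside the pan again, so the open tips must stand higher than I assumed. I'll lift off and measure the finger tips from the wrist range image at several closures.

```bash
cat > tip.py <<'E'
from h import *
from scipy.spatial.transform import Rotation as Ro
d=shot('wrist');P=cloud(d);s=r.sense()
L=Ro.from_euler('xyz',s['tcp_rot']).inv().apply((P.reshape(-1,3)-s['eef_pos']))
for a in(-1,1):
    m=(L[:,2]>-60)&(L[:,2]<25)&(abs(L[:,0])<16)&(a*L[:,1]>-3)&(a*L[:,1]<65)
    q=L[m];t=q[q[:,2]>np.percentile(q[:,2],97)-4]
    print('opening',round(float(s['opening']),3),'side',a,len(q),'tool z max',np.percentile(q[:,2],[97,99.5]).round(1),'tip y range',np.percentile(t[:,1],[2,98]).round(1),'x',np.percentile(t[:,0],[2,98]).round(1))
E
python3 -m creep '0 0 0 0 0 -.002 150;0 0 0 0 0 -.005 200;0 0 0 0 0 -.007 200;0 0 0 0 0 -.007 200'
python3 -c "
from h import *
s=r.sense();print(s['contact_force'],s['opening'],s['eef_pos'])"
```

```text
clock: 6.45
eef_pos: [445.9, -35.0, 12.7]
tcp_rot: [3.142, 0.0, -0.0]
contact_force: [-0.1, 0.5, -0.4]
opening: 0.219
grasp_force: 0.0
[-0.10484479  0.45715637 -0.36049049] 0.21874975123842358 [445.93095526 -34.95109192  12.72730035]
```

```bash
python3 -m creep '0 0 0 0 0 -.02 200;0 0 0 0 0 -.06 200;0 0 0 0 0 -.1 200;0 0 0 0 0 -.147 200;0 0 0 0 0 -.147 200'
python3 tip.py; python3 -m creep '0 0 0 0 0 0 60;0 0 0 0 0 0 60;0 0 0 0 0 0 60;0 0 0 0 0 0 60'; python3 tip.py;python3 -m creep '0 0 0 0 0 0 0;0 0 0 0 0 0 0;0 0 0 0 0 0 0'; python3 tip.py; python3 w.py 445 -55 30 wrist
```

```text
clock: 7.08
eef_pos: [448.3, -35.1, 162.6]
tcp_rot: [3.141, -0.006, -0.0]
contact_force: [-0.2, -0.6, 0.6]
opening: 0.215
grasp_force: 0.0
opening 0.214 side -1 1241 tool z max [-27.7 -25.5] tip y range [-22.5 -10.6] x [-7.6 13.1]
opening 0.214 side 1 1238 tool z max [-27.7 -26.3] tip y range [ 7.7 19.3] x [-7.9 13. ]
clock: 7.62
eef_pos: [445.8, -34.8, 159.2]
tcp_rot: [-3.141, 0.001, -0.0]
contact_force: [0.5, 0.0, 0.0]
opening: 0.763
grasp_force: 0.0
opening 0.769 side -1 1622 tool z max [-29.6 -26.9] tip y range [-42.2 -34. ] x [-10.   11.6]
opening 0.769 side 1 1617 tool z max [-29.4 -27. ] tip y range [30.8 37.5] x [-10.   11.5]
clock: 8.05
eef_pos: [446.1, -34.8, 159.7]
tcp_rot: [-3.142, -0.0, -0.0]
contact_force: [0.4, -0.6, 0.5]
opening: 0.994
grasp_force: 0.0
opening 0.997 side -1 1589 tool z max [-35.3 -33.8] tip y range [-49.3 -43.9] x [-9.7 11.6]
opening 0.997 side 1 1597 tool z max [-35.5 -33.7] tip y range [40.8 46.4] x [-9.7 11.6]
circle [450.8 -53.7] n 653 radii [28.5 29.8 31.4] z95 31.2
clock 8.15 TCP [446.  -34.9 159.7] rot [ 3.1416e+00 -1.0000e-04 -3.0000e-04] tool delta m [0.0047 0.0189 0.    ]
```

```bash
python3 - <<'E'
from h import *
s=r.sense();T=s['eef_pos'];print(T.round(1),s['opening'])
ims=[]
for n in('scene','side'):
    d=shot(n);P=cloud(d)
    m=(abs(P[...,0]-T[0])<25)&(abs(P[...,1]-T[1])<70)&(P[...,2]>100)&(P[...,2]<260)
    q=P[m]; print(n,m.sum(),np.percentile(q[:,2],[0,1,5,20]).round(1))
    v,u=np.where(m);c=d['img'][v.min()-20:v.max()+60,u.min()-40:u.max()+40]
    for p in(T,T+[0,0,50]):
        c0=np.linalg.inv(d['world_from_camera'])@[*p,1];K=d['K'];uu=K[0,0]*c0[0]/-c0[2]+K[0,2];vv=K[1,1]*-c0[1]/-c0[2]+K[1,2];cv2.circle(d['img'],(int(round(uu)),int(round(vv))),1,(255,0,0),-1)
    ims.append(cv2.resize(c,(390,500)))
cv2.imwrite('pics/tips.png',np.hstack(ims)[:,:,::-1])
E
```

```text
[446.  -34.9 159.7] 0.9959651156129858
scene 695 [191.3 193.6 198.4 210.4]
side 349 [191.9 193.6 195.4 205.1]
```

View pics/tips.png

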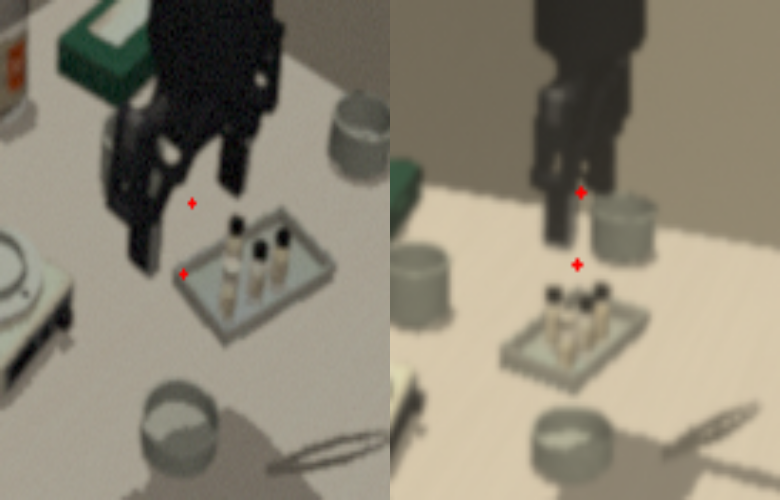

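The camera clouds put the open finger tips at z≈192 while the TCP reads 160. The tips therefore stand about 33 mm behind the reported TCP when open and about 27 mm at 62 mm opening, so I need to go about 21 mm lower. I'll retry on that basis.

```bash
python3 -m creep '0 0 0 .005 .0205 .04 0;0 0 0 .005 .0205 .08 0;0 0 0 .005 .0205 .12 0;0 0 0 .005 .0205 .145 0;0 0 0 .005 .0205 .165 0;0 0 0 .005 .0205 .1755 0;0 0 0 .005 .0205 .1755 0'
```

```text
clock: 9.12
eef_pos: [450.7, -55.3, -16.2]
tcp_rot: [-3.141, 0.001, -0.0]
contact_force: [0.2, 0.1, 0.7]
opening: 1.003
grasp_force: 0.0
```

```bash
python3 -m creep '0 0 0 0 0 0 60;0 0 0 0 0 0 90;0 0 0 0 0 0 255;0 0 0 0 0 0 255' 40
```

```text
clock: 9.62
eef_pos: [451.7, -55.4, -14.6]
tcp_rot: [3.141, -0.002, -0.0]
contact_force: [-1.6, 0.2, 7.6]
opening: 0.721
grasp_force: 41.5
```

Gripped at 62 mm. Lift, approach the collar and look.

```bash
python3 -m creep '0 0 0 0 0 -.03 255;0 0 0 0 0 -.08 255;0 0 0 0 0 -.14 255;0 0 0 .03 -.01 -.17 255;0 0 0 .06 -.03 -.17 255;0 0 0 .09 -.04 -.17 255;0 0 0 .09 -.04 -.17 255;0 0 0 .09 -.04 -.17 255'
python3 w.py 634 -15 62 wrist w5.png;python3 w.py 634 -15 62 scene;python3 w.py 634 -15 62 side
```

```text
clock: 10.62
eef_pos: [540.1, -15.5, 154.2]
tcp_rot: [3.142, 0.001, -0.0]
contact_force: [-0.6, -0.7, -0.7]
opening: 0.716
grasp_force: 44.4
circle [632.3 -14.5] n 897 radii [28.4 29.5 30.8] z95 63.2
clock 10.68 TCP [539.9 -15.6 154.2] rot [ 3.1415e+00  9.0000e-04 -4.0000e-04] tool delta m [ 0.0924 -0.0012 -0.0001]
circle [632.9 -15. ] n 93 radii [28.2 29.9 31.8] z95 62.7
clock 10.72 TCP [540.  -15.7 154.2] rot [ 3.1415e+00  7.0000e-04 -6.0000e-04] tool delta m [ 0.0929 -0.0008 -0.0001]
circle [630.5 -14.3] n 62 radii [27.8 29.5 33. ] z95 61.8
clock 10.78 TCP [540.1 -15.7 154.2] rot [ 3.1416e+00  5.0000e-04 -7.0000e-04] tool delta m [ 0.0904 -0.0014 -0.    ]
```

View pics/w5.png

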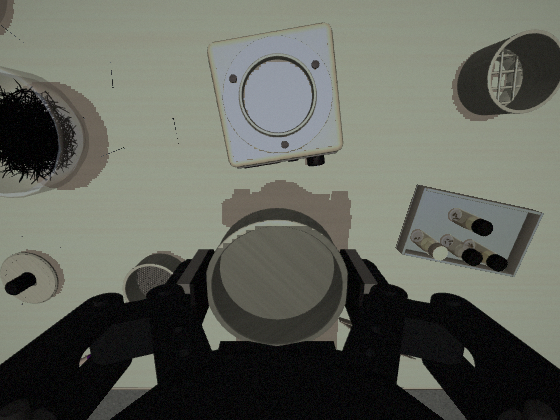

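The pan is held level at (277,285), the collar is at (279,95), and the coarse sieve's thick wires show at (508,75). I'll measure the held pan with the same camera.

```bash
python3 w.py 540 -14 199.5
```

```text
circle [540.1 -14.1] n 3967 radii [28.3 29.9 38.1] z95 201.8
clock 10.82 TCP [540.3 -15.7 154.3] rot [-3.1416e+00  3.0000e-04 -7.0000e-04] tool delta m [-0.0002 -0.0015  0.    ]
```

```bash
python3 -m creep '0 0 0 .04 0 0 255;0 0 0 .08 0 0 255;0 0 0 .0925 0 .03 255;0 0 0 .0925 0 .07 255;0 0 0 .0925 0 .095 255;0 0 0 .0925 0 .107 255;0 0 0 .0925 0 .113 255;0 0 0 .0925 0 .113 255'
```

```text
clock: 11.82
eef_pos: [633.8, -15.5, 41.7]
tcp_rot: [3.142, -0.001, -0.0]
contact_force: [-0.7, -0.0, -1.1]
opening: 0.719
grasp_force: 44.4
```

```bash
python3 -m creep '0 0 0 0 0 .002 255;0 0 0 0 0 .003 255;0 0 0 0 0 .003 255'
```

```text
clock: 12.2
eef_pos: [634.2, -15.4, 39.5]
tcp_rot: [3.142, -0.001, -0.0]
contact_force: [-1.9, -0.1, 5.8]
opening: 0.717
grasp_force: 45.0
```

Contact at the expected seat height. Release and rise.

```bash
python3 -m creep '0 0 0 0 0 0 0;0 0 0 0 0 0 0;0 0 0 0 0 0 0;0 0 0 0 0 -.03 0;0 0 0 0 0 -.09 0;0 0 0 -.06 -.03 -.13 0;0 0 0 -.12 -.07 -.13 0;0 0 0 -.17 -.12 -.13 0'
python3 w.py 632.5 -14.5 84 wrist w6.png; python3 w.py 443 115 35;python3 w.py 632.5 -14.5 84 scene
```

```text
clock: 13.2
eef_pos: [485.3, 84.4, 168.2]
tcp_rot: [-3.141, -0.001, -0.002]
contact_force: [0.0, 0.1, 0.1]
opening: 1.003
grasp_force: 0.0
circle [632.3 -13.1] n 892 radii [28.3 29.8 31.3] z95 85.1
clock 13.25 TCP [479.   87.6 167.2] rot [-3.1399e+00  4.8000e-03 -1.1000e-03] tool delta m [ 0.1534  0.1006 -0.0009]
circle [443.6 115.9] n 659 radii [28.4 29.7 31.4] z95 37.2
clock 13.3 TCP [481.9  86.2 167.4] rot [-3.141e+00  2.800e-03  2.100e-03] tool delta m [-0.0382 -0.0298  0.0001]
circle [633.1 -15.1] n 42 radii [27.9 30.2 31.3] z95 83.8
clock 13.35 TCP [484.7  85.2 167.8] rot [-3.1414e+00  2.0000e-04  2.5000e-03] tool delta m [ 0.1482  0.1007 -0.    ]
```

View pics/w6.png

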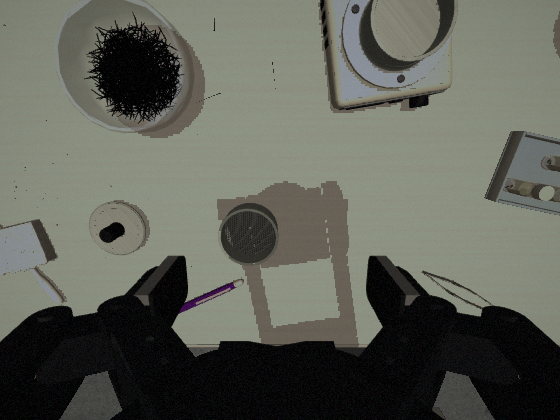

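Pan is seated (rim at 84), visible at (404,25). The fine sieve is at (248,235), with dense grey gauze. Go above it.

```bash
python3 -m creep '0 0 0 -.02 -.015 .03 0;0 0 0 -.041 -.029 .06 0;0 0 0 -.041 -.029 .08 0;0 0 0 -.041 -.029 .08 0;0 0 0 -.041 -.029 .08 0'
python3 w.py 443.5 115.5 36
```

```text
clock: 13.98
eef_pos: [446.9, 112.8, 88.1]
tcp_rot: [-3.141, -0.001, -0.001]
contact_force: [0.8, -0.3, 0.1]
opening: 0.997
grasp_force: 0.0
circle [443.5 116.1] n 1185 radii [28.5 29.8 31.4] z95 37.0
clock 14.03 TCP [446.9 112.8  88.3] rot [-3.1413e+00 -1.5000e-03 -9.0000e-04] tool delta m [-0.0034 -0.0032 -0.    ]
```

```bash
python3 -m creep '0 0 0 -.0035 -.0017 .02 0;0 0 0 -.0035 -.0017 .05 0;0 0 0 -.0035 -.0017 .08 0;0 0 0 -.0035 -.0017 .101 0;0 0 0 -.0035 -.0017 .101 0'
```

```text
clock: 14.65
eef_pos: [442.1, 114.4, -13.9]
tcp_rot: [3.141, 0.001, -0.001]
contact_force: [-0.5, 0.2, -0.0]
opening: 0.996
grasp_force: 0.0
```

```bash
python3 -m creep '0 0 0 0 0 0 60;0 0 0 0 0 0 90;0 0 0 0 0 0 255;0 0 0 0 0 0 255' 40; python3 -m creep '0 0 0 0 0 -.03 255;0 0 0 0 0 -.08 255;0 0 0 0 0 -.14 255;0 0 0 .03 .03 -.18 255;0 0 0 .06 .08 -.19 255;0 0 0 .09 .13 -.19 255;0 0 0 .09 .13 -.19 255;0 0 0 .09 .13 -.19 255'; python3 w.py 632.5 -14 84; python3 w.py 533.5 -14 225.5
```

```text
clock: 15.15
eef_pos: [443.3, 114.8, -12.0]
tcp_rot: [-3.141, -0.002, -0.0]
contact_force: [-0.0, -1.4, 6.9]
opening: 0.72
grasp_force: 42.1
clock: 16.15
eef_pos: [531.7, -15.5, 177.0]
tcp_rot: [-3.141, -0.0, -0.001]
contact_force: [0.1, 1.0, -1.6]
opening: 0.721
grasp_force: 44.7
circle [632.6 -13.7] n 1129 radii [28.5 29.8 31.4] z95 85.1
clock 16.2 TCP [531.4 -14.9 176.8] rot [-3.1413e+00  2.0000e-04 -3.0000e-04] tool delta m [ 0.1012 -0.0012 -0.    ]
circle [532.5 -13.4] n 3946 radii [28.3 29.9 38.3] z95 228.0
clock 16.25 TCP [531.4 -14.6 176.7] rot [-3.1413e+00  2.0000e-04  4.0000e-04] tool delta m [ 0.001  -0.0012  0.    ]
```

```bash
python3 -m creep '0 0 0 .04 0 0 255;0 0 0 .08 0 0 255;0 0 0 .1 0 .03 255;0 0 0 .1 0 .07 255;0 0 0 .1 0 .095 255;0 0 0 .1 0 .107 255;0 0 0 .1 0 .111 255;0 0 0 .1 0 .111 255'
```

```text
clock: 17.25
eef_pos: [632.5, -15.1, 66.3]
tcp_rot: [3.142, -0.001, 0.0]
contact_force: [0.5, -0.7, -0.4]
opening: 0.714
grasp_force: 44.7
```

```bash
python3 -m creep '0 0 0 0 0 .0015 255;0 0 0 0 0 .003 255;0 0 0 0 0 .003 255'
```

```text
clock: 17.62
eef_pos: [632.8, -15.5, 64.0]
tcp_rot: [-3.142, -0.002, -0.0]
contact_force: [-2.6, 0.8, 8.0]
opening: 0.719
grasp_force: 45.6
```

```bash
python3 -m creep '0 0 0 0 0 0 0;0 0 0 0 0 0 0;0 0 0 0 0 0 0;0 0 0 0 0 -.03 0;0 0 0 0 0 -.08 0;0 0 0 -.03 .03 -.12 0;0 0 0 -.07 .06 -.12 0;0 0 0 -.07 .06 -.12 0'
python3 w.py 632.5 -14 112; python3 w.py 632.5 -14 112 scene; python3 -m creep '0 0 0 -.01 .06 0 0;0 0 0 -.02 .12 0 0;0 0 0 -.03 .18 0 0;0 0 0 -.035 .24 0 0;0 0 0 -.04 .29 0 0;0 0 0 -.045 .33 0 0;0 0 0 -.045 .33 0 0;0 0 0 -.045 .33 0 0'; python3 w.py 517.6 -410 44 wrist w7.png;  python3 w.py 654 -217 52
```

```text
clock: 18.62
eef_pos: [559.8, -76.9, 183.0]
tcp_rot: [3.141, 0.001, -0.002]
contact_force: [-0.1, -0.1, -0.4]
opening: 0.999
grasp_force: 0.0
circle [632.5 -14.3] n 1283 radii [28.5 29.8 31.4] z95 113.2
clock 18.68 TCP [561.3 -76.2 182.9] rot [ 3.1416e+00 -4.0000e-04 -2.0000e-03] tool delta m [ 0.071 -0.062  0.   ]
circle [633.  -14.9] n 104 radii [27.8 30.  32.4] z95 112.3
clock 18.73 TCP [562.2 -75.6 182.7] rot [-3.1415e+00 -8.0000e-04 -1.2000e-03] tool delta m [ 0.0707 -0.0608  0.0001]
clock: 19.73
eef_pos: [517.6, -404.6, 181.7]
tcp_rot: [-3.141, 0.001, -0.0]
contact_force: [-0.0, 0.9, -0.7]
opening: 0.999
grasp_force: 0.0
circle [ 515.4 -408.7] n 610 radii [28.4 29.8 31.4] z95 45.2
clock 19.77 TCP [ 517.6 -404.2  181.9] rot [-3.1407e+00  5.0000e-04  6.0000e-04] tool delta m [-0.0021  0.0045 -0.    ]
circle [ 650.7 -218.3] n 1160 radii [28.4 29.9 31.5] z95 53.1
clock 19.82 TCP [ 517.6 -404.1  182.1] rot [-3.1409e+00  4.0000e-04  1.0000e-03] tool delta m [ 1.333e-01 -1.857e-01  1.000e-04]
```

View pics/w7.png

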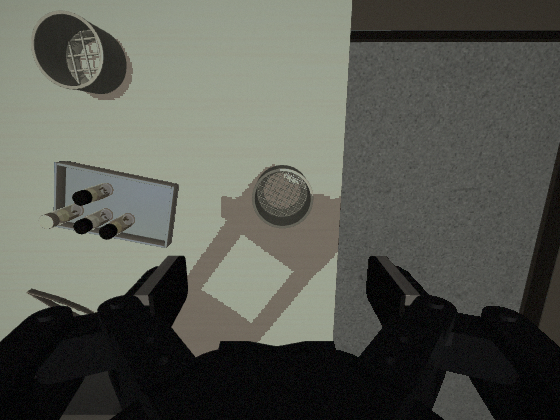

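The fine sieve is seated (rim 112). The medium sieve, with its net of small squares, is at (284,195) and clear.

```bash
python3 -m creep '0 0 0 -.002 .006 .04 0;0 0 0 -.002 .006 .08 0;0 0 0 -.002 .006 .12 0;0 0 0 -.002 .006 .15 0;0 0 0 -.002 .006 .175 0;0 0 0 -.002 .006 .188 0;0 0 0 -.002 .006 .188 0'
```

```text
clock: 20.7
eef_pos: [515.0, -410.5, -6.0]
tcp_rot: [-3.141, 0.001, 0.001]
contact_force: [0.3, -0.6, 0.8]
opening: 1.0
grasp_force: 0.0
```

```bash
python3 -m creep '0 0 0 0 0 0 60;0 0 0 0 0 0 90;0 0 0 0 0 0 255;0 0 0 0 0 0 255' 40
```

```text
clock: 21.2
eef_pos: [515.9, -411.9, -3.8]
tcp_rot: [3.14, -0.002, -0.0]
contact_force: [-0.9, 1.5, 6.0]
opening: 0.722
grasp_force: 43.8
```

```bash
python3 -m creep '0 0 0 0 0 -.03 255;0 0 0 0 0 -.08 255;0 0 0 0 0 -.14 255;0 0 0 0 -.03 -.19 255;0 0 0 0 -.08 -.21 255;0 0 0 0 -.14 -.21 255;0 0 0 0 -.19 -.21 255;0 0 0 .01 -.24 -.21 255'; python3 -m creep '0 0 0 0 -.05 0 255;0 0 0 0 -.1 0 255;0 0 0 0 -.14 0 255;0 0 0 0 -.155 0 255;0 0 0 0 -.155 0 255;0 0 0 0 -.155 0 255'
```

```text
clock: 22.2
eef_pos: [524.7, -169.9, 205.5]
tcp_rot: [3.141, -0.001, -0.001]
contact_force: [1.0, 0.7, -1.4]
opening: 0.717
grasp_force: 44.3
clock: 22.95
eef_pos: [525.2, -17.4, 204.6]
tcp_rot: [3.141, -0.0, -0.001]
contact_force: [0.5, 0.3, -2.5]
opening: 0.719
grasp_force: 44.3
```

```bash
python3 w.py 632.5 -14 112; python3 w.py 525 -16 253
```

```text
circle [632.2 -13.8] n 1157 radii [28.5 29.8 31.4] z95 113.2
clock 23.0 TCP [525.2 -17.6 204.6] rot [ 3.1412e+00 -2.0000e-04 -1.4000e-03] tool delta m [ 0.107  -0.0039  0.    ]
circle [525.7 -16. ] n 3922 radii [28.3 29.9 38.4] z95 255.3
clock 23.05 TCP [525.2 -17.6 204.5] rot [ 3.1413e+00 -1.0000e-04 -1.6000e-03] tool delta m [ 0.0006 -0.0016 -0.    ]
```

```bash
python3 -m creep '0 0 0 .04 -.001 0 255;0 0 0 .08 -.002 0 255;0 0 0 .1065 -.002 .03 255;0 0 0 .1065 -.002 .06 255;0 0 0 .1065 -.002 .085 255;0 0 0 .1065 -.002 .097 255;0 0 0 .1065 -.002 .102 255;0 0 0 .1065 -.002 .102 255'
```

```text
clock: 24.05
eef_pos: [632.0, -14.7, 103.0]
tcp_rot: [3.142, -0.001, -0.001]
contact_force: [0.7, 0.9, -1.6]
opening: 0.721
grasp_force: 44.3
```

```bash
python3 -m creep '0 0 0 0 0 .0015 255;0 0 0 0 0 .003 255;0 0 0 0 0 .003 255'
```

```text
clock: 24.42
eef_pos: [632.1, -14.4, 100.2]
tcp_rot: [3.141, -0.001, -0.0]
contact_force: [-1.0, 0.6, 2.4]
opening: 0.723
grasp_force: 44.7
```

```bash
python3 -m creep '0 0 0 0 0 0 0;0 0 0 0 0 0 0;0 0 0 0 0 0 0;0 0 0 0 0 -.03 0;0 0 0 0 0 -.07 0;0 0 0 -.02 .04 -.11 0;0 0 0 -.04 .08 -.11 0;0 0 0 -.04 .12 -.11 0'; python3 w.py 632.5 -14 148;  python3 w.py 632.5 -14 148 scene;python3 -m creep '0 0 0 .02 .04 0 0;0 0 0 .04 .08 0 0;0 0 0 .055 .085 .03 0;0 0 0 .055 .085 .06 0;0 0 0 .055 .085 .06 0;0 0 0 .055 .085 .06 0'; python3 w.py 651 -218 52 wrist w8.png
```

```text
clock: 25.42
eef_pos: [590.6, -135.4, 210.3]
tcp_rot: [3.141, -0.001, 0.0]
contact_force: [0.6, 0.6, -0.4]
opening: 0.997
grasp_force: 0.0
circle [631.5 -13.6] n 1403 radii [28.4 29.8 31.5] z95 149.1
clock 25.48 TCP [ 591.1 -139.8  210.1] rot [ 3.1389e+00 -1.0000e-03 -1.1000e-03] tool delta m [ 0.0403 -0.1262 -0.0003]
circle [631.8 -13.3] n 115 radii [27.9 30.  31.9] z95 147.9
clock 25.52 TCP [ 591.3 -137.7  209.8] rot [ 3.1403e+00 -7.0000e-04 -3.0000e-03] tool delta m [ 4.010e-02 -1.245e-01 -1.000e-04]
clock: 26.28
eef_pos: [647.1, -219.1, 150.4]
tcp_rot: [3.141, -0.001, 0.0]
contact_force: [-0.1, -0.3, 1.4]
opening: 1.003
grasp_force: 0.0
circle [ 651.6 -217.4] n 822 radii [28.5 29.8 31.3] z95 53.2
clock 26.32 TCP [ 647.4 -219.3  151. ] rot [ 3.141e+00 -1.800e-03  1.000e-04] tool delta m [ 0.0042 -0.0019  0.    ]
```

View pics/w8.png

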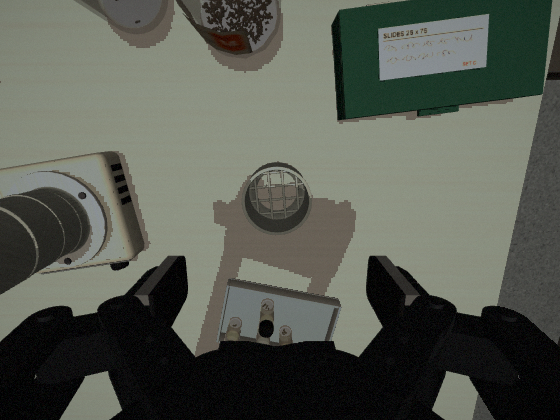

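The medium sieve is seated (rim 148), and the coarse sieve at (278,197) is clear of the slide box and vials.

```bash
python3 -m creep '0 0 0 .004 -.0005 .03 0;0 0 0 .004 -.0005 .07 0;0 0 0 .004 -.0005 .105 0;0 0 0 .004 -.0005 .135 0;0 0 0 .004 -.0005 .151 0;0 0 0 .004 -.0005 .151 0;0 0 0 .004 -.0005 .151 0'
```

```text
clock: 27.2
eef_pos: [651.7, -219.3, 0.1]
tcp_rot: [3.141, -0.002, -0.0]
contact_force: [-0.4, -0.7, 0.2]
opening: 1.002
grasp_force: 0.0
```

```bash
python3 -m creep '0 0 0 0 0 0 60;0 0 0 0 0 0 90;0 0 0 0 0 0 255;0 0 0 0 0 0 255' 40
```

```text
clock: 27.7
eef_pos: [651.4, -219.2, 0.1]
tcp_rot: [3.141, -0.002, -0.0]
contact_force: [-1.0, -0.2, 6.3]
opening: 0.718
grasp_force: 43.1
```

```bash
python3 -m creep '0 0 0 0 0 -.03 255;0 0 0 0 0 -.08 255;0 0 0 0 0 -.14 255;0 0 0 -.02 0 -.19 255;0 0 0 -.06 -.02 -.22 255;0 0 0 -.1 -.06 -.24 255;0 0 0 -.13 -.11 -.24 255;0 0 0 -.13 -.16 -.24 255'; python3 -m creep '0 0 0 0 -.042 0 255;0 0 0 0 -.042 0 255;0 0 0 0 -.042 0 255;0 0 0 0 -.042 0 255'; python3 w.py 632 -14 148; python3 w.py 521 -15 291.5
```

```text
clock: 28.7
eef_pos: [518.5, -57.9, 239.5]
tcp_rot: [3.141, -0.001, -0.002]
contact_force: [0.3, -0.4, -0.9]
opening: 0.717
grasp_force: 44.2
clock: 29.2
eef_pos: [520.7, -17.8, 238.5]
tcp_rot: [3.141, -0.0, -0.001]
contact_force: [0.6, 0.0, -0.9]
opening: 0.721
grasp_force: 44.3
circle [631.  -12.8] n 1191 radii [28.4 29.8 31.4] z95 149.1
clock 29.25 TCP [520.6 -17.8 238.5] rot [ 3.1414e+00  0.0000e+00 -1.5000e-03] tool delta m [ 0.1103 -0.0052 -0.    ]
circle [521.6 -16.3] n 3745 radii [28.3 30.1 37.9] z95 293.9
clock 29.3 TCP [520.6 -17.8 238.4] rot [ 3.1415e+00  1.0000e-04 -1.6000e-03] tool delta m [ 0.001  -0.0015 -0.    ]
```

```bash
python3 -m creep '0 0 0 .04 -.001 0 255;0 0 0 .08 -.003 0 255;0 0 0 .11 -.003 .02 255;0 0 0 .11 -.003 .05 255;0 0 0 .11 -.003 .077 255;0 0 0 .11 -.003 .09 255;0 0 0 .11 -.003 .096 255;0 0 0 .11 -.003 .096 255'
```

```text
clock: 30.3
eef_pos: [630.9, -14.1, 142.9]
tcp_rot: [-3.142, -0.001, -0.001]
contact_force: [-0.0, -0.3, -0.3]
opening: 0.719
grasp_force: 44.3
```

```bash
python3 -m creep '0 0 0 0 0 .0015 255;0 0 0 0 0 .003 255;0 0 0 0 0 .003 255'
```

```text
clock: 30.68
eef_pos: [631.1, -13.9, 140.1]
tcp_rot: [3.141, -0.001, -0.0]
contact_force: [-0.6, -0.3, 2.6]
opening: 0.725
grasp_force: 44.5
```

```bash
python3 -m creep '0 0 0 0 0 0 0;0 0 0 0 0 0 0;0 0 0 0 0 0 0;0 0 0 0 0 -.03 0;0 0 0 0 0 -.07 0;0 0 0 -.04 -.03 -.08 0;0 0 0 -.09 -.07 -.08 0;0 0 0 -.13 -.11 -.08 0';python3 w.py 632 -14 192; python3 w.py 632 -14 192 scene; python3 -m creep '0 0 0 -.03 -.05 .02 0;0 0 0 -.06 -.1 .04 0;0 0 0 -.06 -.16 .07 0;0 0 0 -.06 -.17 .07 0;0 0 0 -.06 -.17 .07 0;0 0 0 -.06 -.17 .07 0'; python3 w.py 444 263 12 wrist w9.png
```

```text
clock: 31.68
eef_pos: [499.0, 96.8, 219.6]
tcp_rot: [-3.141, -0.0, -0.001]
contact_force: [0.3, 0.9, 0.0]
opening: 1.001
grasp_force: 0.0
circle [630.3 -11.4] n 1442 radii [28.3 29.8 31.3] z95 193.0
clock 31.73 TCP [494.  100.2 219.1] rot [-3.1395e+00  4.2000e-03 -6.0000e-04] tool delta m [ 0.1364  0.1116 -0.0008]
circle [630.8 -12.7] n 38 radii [27.8 30.2 31.1] z95 191.9
clock 31.77 TCP [496.7  98.6 219.4] rot [-3.1407e+00  2.2000e-03  2.2000e-03] tool delta m [ 0.1338  0.1116 -0.0004]
clock: 32.52
eef_pos: [441.3, 265.2, 150.0]
tcp_rot: [3.142, -0.001, -0.001]
contact_force: [0.4, -1.1, 0.4]
opening: 1.004
grasp_force: 0.0
circle [443.2 265.9] n 2646 radii [11.6 23.3 31. ] z95 12.9
clock 32.58 TCP [441.3 265.  150. ] rot [-3.1415e+00 -7.0000e-04 -1.5000e-03] tool delta m [ 0.0019 -0.0008  0.    ]
```

View pics/w9.png

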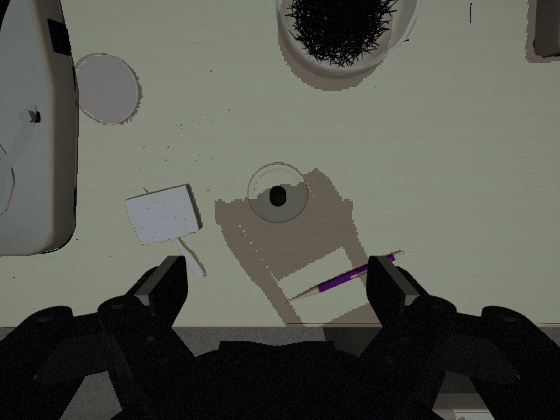

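The coarse sieve is seated (rim 192). The lid is at (278,192) with its knob at (278,195). I'll measure the knob.

```bash
python3 - <<'E'
from h import *
for n in('wrist','scene'):
    d=shot(n);P=cloud(d).reshape(-1,3)
    a=np.hypot(P[:,0]-443,P[:,1]-265)<50
    k=P[a&(P[:,2]>30)&(P[:,2]<40)];e=P[a&(abs(P[:,2]-12)<3)]
    print(n,'knob',cv2.minEnclosingCircle(k[:,:2].astype(np.float32)),len(k),np.percentile(k[:,2],90),'disc',cv2.minEnclosingCircle(e[:,:2].astype(np.float32)))
print(r.sense()['eef_pos'])
E
```

```text
wrist knob ((444.21417236328125, 265.9767761230469), 8.148055076599121) 217 34.93813910747834 disc ((444.2872009277344, 266.03948974609375), 31.677331924438477)
scene knob ((444.5090637207031, 264.4376220703125), 8.147953033447266) 58 34.40171828998202 disc ((444.6535949707031, 264.170654296875), 32.071353912353516)
[441.24406129 265.12798426 150.02963606]
```

```bash
python3 -m creep '0 0 0 .003 .0005 .03 0;0 0 0 .003 .0005 .07 0;0 0 0 .003 .0005 .105 0;0 0 0 .003 .0005 .135 0;0 0 0 .003 .0005 .154 0;0 0 0 .003 .0005 .154 0;0 0 0 .003 .0005 .154 0'
```

```text
clock: 33.55
eef_pos: [444.4, 265.6, -3.7]
tcp_rot: [-3.141, -0.001, -0.001]
contact_force: [0.6, -0.4, -0.2]
opening: 0.998
grasp_force: 0.0
```

```bash
python3 -m creep '0 0 0 0 0 0 100;0 0 0 0 0 0 150;0 0 0 0 0 0 200;0 0 0 0 0 0 255;0 0 0 0 0 0 255;0 0 0 0 0 0 255' 40
```

```text
clock: 34.3
eef_pos: [443.8, 265.7, -4.2]
tcp_rot: [-3.141, -0.0, -0.0]
contact_force: [-0.0, -0.9, 5.7]
opening: 0.169
grasp_force: 38.9
```

```bash
python3 -m creep '0 0 0 0 0 -.03 255;0 0 0 0 0 -.08 255;0 0 0 0 0 -.14 255;0 0 0 0 .03 -.19 255;0 0 0 .03 .08 -.23 255;0 0 0 .06 .13 -.26 255;0 0 0 .07 .18 -.26 255;0 0 0 .07 .23 -.26 255'; python3 -m creep '0 0 0 .006 .049 0 255;0 0 0 .006 .049 0 255;0 0 0 .006 .049 0 255;0 0 0 .006 .049 0 255'; python3 w.py 631 -13 192 wrist w10.png; python3 - <<'E'
from h import *
d=shot('wrist');P=cloud(d).reshape(-1,3);T=r.sense()['eef_pos']
a=np.hypot(P[:,0]-T[0],P[:,1]-T[1])<45
e=P[a&(abs(P[:,2]-T[2]-16)<3)];print(T,cv2.minEnclosingCircle(e[:,:2].astype(np.float32)),len(e))
E
```

```text
clock: 35.3
eef_pos: [514.7, 33.6, 256.1]
tcp_rot: [3.141, -0.002, -0.001]
contact_force: [0.5, 0.2, -0.9]
opening: 0.167
grasp_force: 39.1
clock: 35.8
eef_pos: [519.4, -12.3, 255.3]
tcp_rot: [-3.141, 0.0, 0.001]
contact_force: [0.3, 0.3, -1.3]
opening: 0.171
grasp_force: 39.2
circle [630.5 -12.3] n 1556 radii [28.4 29.8 31.4] z95 193.1
clock 35.85 TCP [519.5 -12.3 255.4] rot [-3.1414e+00  2.0000e-04  1.3000e-03] tool delta m [ 0.111   0.0002 -0.    ]
[519.51713668 -12.3286014  255.40700325] ((520.22802734375, -10.704314231872559), 31.680273056030273) 5782
```

View pics/w10.png

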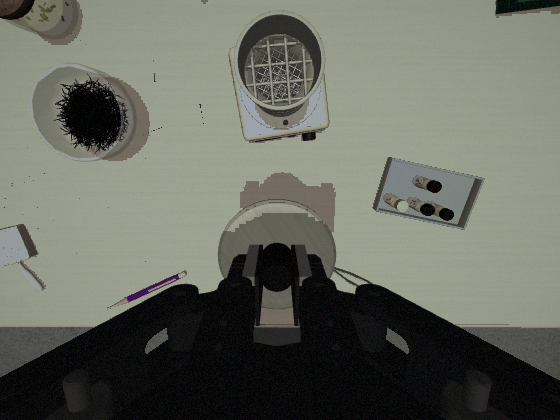

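The lid is held level at (277,250) and the stack is at (281,65). Lower the lid onto it.

```bash
python3 -m creep '0 0 0 .04 .001 0 255;0 0 0 .08 .0015 0 255;0 0 0 .1105 .0015 0 255;0 0 0 .1105 .0015 .03 255;0 0 0 .1105 .0015 .055 255;0 0 0 .1105 .0015 .068 255;0 0 0 .1105 .0015 .073 255;0 0 0 .1105 .0015 .073 255'
```

```text
clock: 36.9
eef_pos: [630.4, -14.7, 182.9]
tcp_rot: [-3.142, -0.001, 0.0]
contact_force: [-0.7, 0.1, -0.0]
opening: 0.167
grasp_force: 39.2
```

```bash
python3 -m creep '0 0 0 0 0 .0015 255;0 0 0 0 0 .003 255;0 0 0 0 0 .003 255'
```

```text
clock: 37.28
eef_pos: [630.3, -15.0, 179.8]
tcp_rot: [3.142, -0.001, -0.0]
contact_force: [0.8, 0.5, 0.8]
opening: 0.169
grasp_force: 39.3
```

```bash
python3 -m creep '0 0 0 0 0 0 0;0 0 0 0 0 0 0;0 0 0 0 0 0 0;0 0 0 0 0 0 0;0 0 0 0 0 -.03 0;0 0 0 0 0 -.07 0;0 0 0 -.05 .01 -.09 0;0 0 0 -.1 .01 -.09 0'; python3 -m creep '0 0 0 -.02 0 0 0;0 0 0 -.02 0 0 0;0 0 0 -.02 0 0 0'
python3 - <<'E'
from h import *
ims=[]
for n in('wrist','scene','side'):
    d=shot(n);P=cloud(d);Q=P.reshape(-1,3)
    a=np.hypot(Q[:,0]-631,Q[:,1]+13)<40
    e=Q[a&(abs(Q[:,2]-196)<4)];k=Q[a&(Q[:,2]>208)&(Q[:,2]<224)]
    c=np.linalg.lstsq(np.c_[e[:,:2]-e[:,:2].mean(0),np.ones(len(e))],e[:,2],rcond=None)[0]
    print(n,cv2.minEnclosingCircle(e[:,:2].astype(np.float32)),'plane',c.round(3),'knob top',np.percentile(k[:,2],90) if len(k) else None)
    if n!='wrist':
        im=d['img'][130:320,200:330] if n=='scene' else d['img'][150:270,230:310]
        ims.append(cv2.resize(im,(390,570)))
cv2.imwrite('pics/fin.png',np.hstack(ims)[:,:,::-1])
P=cloud(shot('scene'))
for n,(u,v) in dict(bowl=(191,287),box=(202,222),jar=(139,262)).items():
    h=30 if n!='box' else 24
    p=P[v-h:v+h,u-h:u+h].reshape(-1,3);q=p[(p[:,2]>12)&(p[:,2]<120)];t=q[q[:,2]>np.percentile(q[:,2],95)-6]
    print(n,cv2.minEnclosingCircle(t[:,:2].astype(np.float32))[0])
E
```

```text
clock: 38.28
eef_pos: [530.1, -25.3, 271.1]
tcp_rot: [3.141, -0.003, -0.001]
contact_force: [-0.8, 0.5, 0.7]
opening: 1.004
grasp_force: 0.0
clock: 38.65
eef_pos: [511.1, -24.9, 269.7]
tcp_rot: [3.142, -0.001, -0.0]
contact_force: [0.9, -0.6, 0.4]
opening: 1.001
grasp_force: 0.0
wrist ((630.7901000976562, -12.900628089904785), 32.020904541015625) plane [  0.     -0.    195.424] knob top 218.77030781835984
scene ((630.7523193359375, -13.50582504272461), 31.61705207824707) plane [ 5.00000e-03 -3.00000e-03  1.94304e+02] knob top 217.08331890843684
side ((628.8703002929688, -12.041580200195312), 32.26368713378906) plane [ 6.00000e-03 -2.00000e-03  1.94511e+02] knob top 216.82241245351346
bowl (601.9284057617188, 213.4431915283203)
box (761.6049194335938, 78.22081756591797)
jar (725.94580078125, 263.4385681152344)
```

View pics/fin.png

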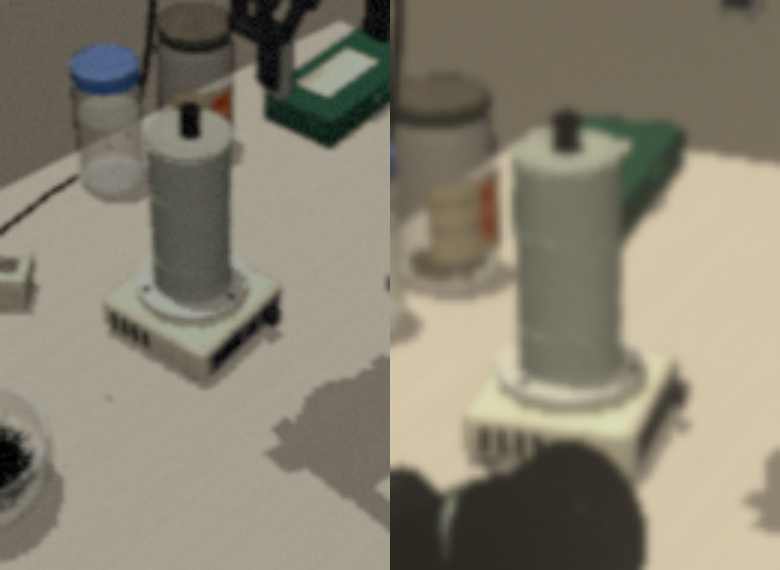

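The full stack stands straight and level: knob top is about 218, as expected, the lid plane is flat and the bystanders have not moved.

```bash
python3 -c "
from rig import r;print(r.sign_off())"
```

```text
the job is handed in; nothing more can be done
None
```

The sieve stack is built and handed in at about 39 s: pan, fine, medium and coarse sieves and lid all sit level and fully home, with the bowl, box and jar unmoved; two failed first grasps slid the pan about 40 mm along the bench before I seated it, but it stayed upright.

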